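# Snap the cap onto the juice bottle and lift it by the cap

## Robot

A 6-joint arm with a two-finger parallel gripper is mounted at the origin on a cart in front of the work surface, level with it; the furniture and walls round the work are solid. World frame = base frame: x ahead of the robot, y to its left, z up, the work surface at z = 0. Lengths are in mm, angles in rad, forces in N, time in s.
With the tool pointing down it reaches from about 275 to 1000 mm from the base axis. Payload 8.4 kg.
Tool frame: the origin (TCP) lies at the very end of the fingers, on their centre line; the grasp point (between the pads) lies 19 mm behind it; z points along the fingers, y is the line along which they close (so a half turn about z gives the same grasp; the last joint's range is limited). The gripper opens to 85 mm and grips with 20 to 120 N. Pads are 22 mm wide; open, the fingers measure 114 mm over their backs; the gripper's body (76 mm by 85 mm) begins 54 mm behind the grasp point. The pads swing forward as they close: fully open they stand 13 mm farther back than shut.
Start: joints at [-1.317, 0.353, 1.633, -0, 1.155, -0.002], TCP at [158.136, -604.666, 231.281] pointing down, gripper open.
Joint ranges: [-2.63, 2.63], [-0.92, 2.1], [0.06, 2.66], [-1.3, 4.44], [0, 2.69], [-3.02, 3.02]. Speed limits (rad/s): [2.22, 2.22, 2.79, 3.14, 3.14, 3.14].

## Interface

Orientations are given as [roll, pitch, yaw] about the fixed x, y, z axes, in that order (R = Rz(yaw) Ry(pitch) Rx(roll)).
In Python, from rig import sensors, grab_frame, camera_params, order gives the robot as it stands. The module is installed in compiled form; this text tells all that it offers.
- The arm moves only by the tool move_arm, never from a script. Its argument "motion" is a list of rows, each a list of 7 numbers: the turn, a rotation vector about the tool's x, y, z in normalised numbers (1 is 4 rad), then the shift along the tool's x, y, z in fractions of the full range, 1 being 1 m, then the finger opening in m, from 0 to 0.0854. A call has 1 to 8 rows; each row is the pose to reach, as a shift and turn from the pose commanded when the call began, along the tool's axes at that moment; what a row does not reach only later rows make up. A row lasts 1/8 s, in which the tool goes at most 62.5 mm and 10.7 degrees, less where a joint would pass 70% of its speed; a pose out of reach is approached as far as the arm can. A call with a gripper value outside its range is refused whole. The fingers move at their own pace and stop on an object; "grip_force" is the grip in N (left out, the last holds). Time passes only in rows, so rows that repeat a pose let the fingers close. It gives the time, the measured TCP pose, the force, the opening and the grip force at its end, in the units of the state.
- sensors.sense(): the state, without advancing time (a new reading comes with each control period).
- grab_frame(name): name is "side" or "top" or "wrist"; returns (picture, depth): 480x640x3 uint8, red, green, blue; 480x640 float32, mm along the optical axis (not along the pixel's ray), 0 where there is no reading.
- camera_params(name): a dict with "camera_matrix" (3x3 intrinsics, pixels), "world_from_camera" (4x4, takes a point from camera to world coordinates). Camera axes: x right, y down, z forward; pixel columns grow to the right and rows downward; lengths in mm; the calibration is good to about 2 mm. A picture is of the moment at which its call begins: read the wrist's pose just before it. camera_params takes no time and is no camera call; for the wrist camera it gives the pose at the moment of the call.
- order.sign_off(): hands the job in; it is judged then, once.
The state is a dict: "clock": time; "qpos": joint angles; "qvel": joint speeds; "joint_efforts": joint torques, N m; "eef_pos": TCP position; "tcp_rot": TCP orientation; "contact_force": force on the tool from outside, world axes, zero at the start; "wrist_torque": the same for the moment, N m; "opening": opening from 0.0 (shut) to 1.0 (fully open); "grasp_force": force on a finger pad.
Only numpy, scipy, OpenCV 4.12 (cv2) and the standard library are available. Lean on these libraries where they do the work, as an engineer would, in place of code of your own. Each camera call takes 0.05 s, during which the arm holds its last target. There are 200 camera calls.

## Task

Close the open glass bottle with its push-on cap: press the cap straight down onto the mouth until it clicks, without brute force, and keep pressing firmly for about a second after the click so that it sits fully home. Then lift the bottle by the cap's grip alone and finish while still holding it up, steady and upright, about 6 cm clear of the worktop. Do not tip the bottle over, and leave the drinking glass, the green mug and the teaspoon where they are.

Things in the scene. Friction and masses are not known exactly. Their poses are not given: they have to be found in the camera images.
- bottle: Small empty clear glass bottle, loose, standing open, left or right of the cap: 62 mm in diameter up to 50 mm height, shoulder up to 83 mm, neck 32 mm in diameter, a bead 38 mm in diameter round the mouth (widest 4 mm below the rim, 6 mm deep); 105 mm tall, about 0.25 kg. Origin at the centre of its underside, z up its axis.
- bottle_rim (a point): Centre of the bottle's mouth, in the plane of its rim, 105 mm above its underside; z along the bottle's axis.
- cap: Grey plastic push-on cap, loose, 40 g, open side down on the worktop: a ribbed round skirt 48 mm in diameter, 19 mm high with a flat top, and a bar grip on it. Inside, the skirt is 41 mm wide (44 mm at its mouth) and 14 mm deep, with four sprung clips 7 mm below the inner face. Any turn about its axis will do on the bottle. Origin at the centre of the skirt's foot, z up, out of the grip.
- cap_seat (a point): Centre of the inner face of the cap's top, 14 mm above its foot; meets bottle_rim when home. Pressing: the clips meet the bead about 9 mm before home, resistance grows to about 12 N at 4.5 mm before home, then drops away (click) and the clips draw the cap down; press on with 10 to 20 N for a second; over 60 N is brute force. Home, it holds about 20 N of pull; not clicked, it lifts off.
- cap_grip (a point): Middle of the bar grip, 30 mm above the cap's foot. The bar is 38 mm long (along the cap's x), 14 mm thick (along its y) and 22 mm high, from the flat top 11 mm below this point to 11 mm above it; to be pinched from above across its 14 mm.
- tumbler: Bystander: a waisted drinking glass, 63 mm in diameter, 88 mm tall, behind the work. Origin at the centre of its underside.
- mug: Bystander: a small green mug, 65 mm in diameter, 52 mm tall, behind the work. Origin at the centre of its underside.
- teaspoon: Bystander: a steel teaspoon 130 mm long, 11 mm high, lying between bottle and cap. Origin at the middle of its underside.
Mind the look-alikes: they are no part of the job. There is more than one size of the cap; the job needs the smallest.

How it is judged (in metres and radians):
On the way:
1. the cap is home on the bottle, clicked in, and is still being pressed down with at least 6 N, the bottle on the worktop (z of cap_seat in the frame of bottle_rim between -0.0025 and 0.0025 m and horizontal distance between cap_seat and bottle_rim below 0.005 m and angle between the z axis of cap and the z axis of bottle, either way round below 0.08 rad and contact force between cap and bottle above 6 N and height (world z) of bottle below 0.005 m), for 0.4 s.
At the end, for the whole second after the job is handed in: The robot holds the cap; the cap is home on the bottle (within 2.5 mm along the axis and 5 mm beside it, and 0.08 rad of square); the bottle hangs from the cap alone, untouched by the fingers and by the bystanders, upright within 0.2 rad, its underside 35 to 120 mm above the worktop, and still (z of cap_seat in the frame of bottle_rim between -0.0025 and 0.0025 m and horizontal distance between cap_seat and bottle_rim below 0.005 m and angle between the z axis of cap and the z axis of bottle, either way round below 0.08 rad and height (world z) of bottle between 0.035 and 0.12 m and angle between bottle's own z axis and vertical below 0.2 rad and linear speed of bottle below 0.02 m/s and contact force between the fingers and cap above 1 N and contact force between the fingers and bottle below 0.3 N and contact force between each of tumbler, mug, teaspoon and bottle below 0.1 N); the arm keeps its last pose, push and grip.
It fails at once if the bottle is knocked over or tilted by more than 0.4 rad (angle between bottle's own z axis and vertical above 0.4 rad).
It fails at once if the cap is rammed on with more than 60 N (contact force between cap and bottle above 60 N).
It fails at once if the glass is moved by more than 3 cm (distance of tumbler from where it was at the start of the episode above 0.03 m).
It fails at once if the mug is moved by more than 3 cm (distance of mug from where it was at the start of the episode above 0.03 m).
It fails at once if the teaspoon is moved by more than 3 cm (distance of teaspoon from where it was at the start of the episode above 0.03 m).
It also fails if it takes over 48 s, if anything falls off the work surface, if the arm or the gripper's body presses on something with over 40 N, if the wrist force passes 120 N, or if a joint passes its speed limit or range.

## Working session

There is one attempt and no reset: what is moved stays moved. The work goes in short steps, Python scripts to look and compute and a tool call to move; the robot and the scene stay as the last step left them, time stands still between calls to the robot, and variables do not carry over. Pictures are saved under pics/ and viewed, at most 10 in all, crops included, and the job is handed in when it is done.

Besides the shell and the picture viewer there is one more tool, called after "Emit:" as name(argument=value, ...), one argument or row to a line, values as JSON. move_arm: Moves the arm, as the interface text tells. Its arguments: {"type":"object","properties":{"motion":{"type":"array","items":{"type":"array","items":{"type":"number"}}},"grip_force":{"type":"number"}},"required":["motion"]}

```bash
mkdir -p pics; python3 - <<'E'
from rig import sensors, grab_frame, camera_params
import cv2, numpy as np
print(sensors.sense())
for n in ("top","side"):
    p,d=grab_frame(n); c=camera_params(n)
    cv2.imwrite(f"pics/{n}0.png",p[:,:,::-1]); np.save(f"pics/{n}0.npy",d)
    print(n,c["camera_matrix"].round(1).tolist(),c["world_from_camera"].round(3).tolist())
E
```

```text
{'clock': 0.0, 'qpos': array([-1.31741335e+00,  3.53617992e-01,  1.63415066e+00,  1.89651834e-05,
        1.15516825e+00, -2.38696177e-03]), 'qvel': array([-0.00167331,  0.00165999,  0.00050796,  0.00107833,  0.00159329,
       -0.000855  ]), 'joint_efforts': array([ 2.81466731e-03, -6.05245185e+01, -3.42061794e+01,  2.62409667e-04,
        9.48574743e-03,  2.33510065e-05]), 'eef_pos': array([ 158.01398782, -604.20630303,  230.57343008]), 'tcp_rot': array([-3.14024845e+00, -2.05488547e-05,  2.55762251e-01]), 'contact_force': array([-0.38560991,  0.19290176,  0.49063724]), 'wrist_torque': array([-0.01040711, -0.00907366,  0.02410094]), 'grasp_force': 0.0, 'opening': 0.9977335465964752}
top [[543.6, 0.0, 323.7], [0.0, 543.6, 229.8], [0.0, 0.0, 1.0]] [[-0.026, -0.993, 0.117, 431.151], [-1.0, 0.025, -0.008, 93.01], [0.005, -0.117, -0.993, 1198.3], [0.0, 0.0, 0.0, 1.0]]
side [[491.9, 0.0, 321.4], [0.0, 491.9, 227.8], [0.0, 0.0, 1.0]] [[0.883, -0.326, 0.337, 245.598], [-0.469, -0.642, 0.607, -444.708], [0.018, -0.694, -0.719, 738.214], [0.0, 0.0, 0.0, 1.0]]
```

View pics/top0.png

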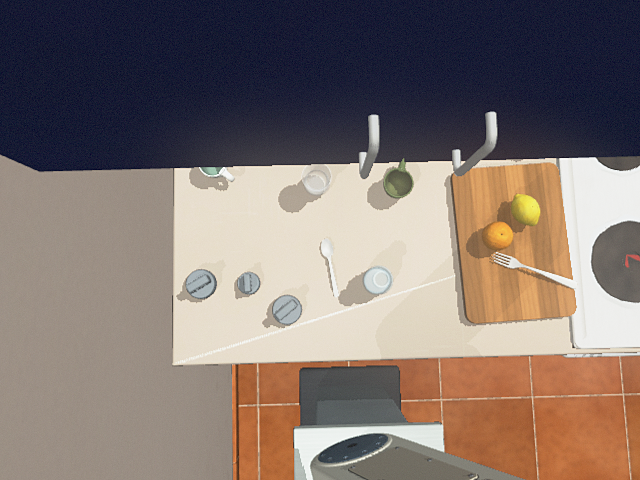

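View pics/side0.png

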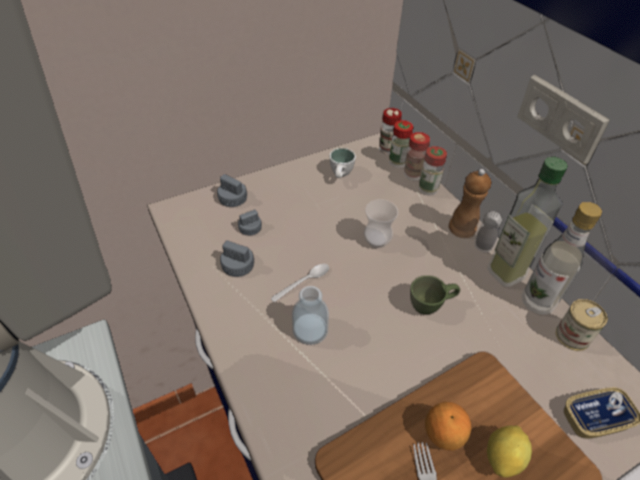

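The top view shows three caps: large ones at (201,284) and (287,310), and a small one at (248,283). The bottle is at (377,280), with its mouth at about (379,281), and the teaspoon is at (329,265). The small cap at (248,283) matches the description, so I'll measure it and check it in a crop.

```bash
cat > h.py <<'E'
import numpy as np, cv2
from rig import sensors, grab_frame, camera_params
def cloud(d,c):
    K,T=c["camera_matrix"],c["world_from_camera"]
    v,u=np.mgrid[:480,:640]
    P=np.stack([(u-K[0,2])/K[0,0]*d,(v-K[1,2])/K[1,1]*d,d,np.ones_like(d)],-1)@T.T
    P=P[...,:3]; P[d<=0]=np.nan; return P
def ray(c,u,v,z):
    K,T=c["camera_matrix"],c["world_from_camera"]
    r=T[:3,:3]@np.array([(u-K[0,2])/K[0,0],(v-K[1,2])/K[1,1],1]); o=T[:3,3]
    return o+r*(z-o[2])/r[2]
def capfit(P,m):
    Q=P[m]; top=Q[(Q[:,2]>14)&(Q[:,2]<24)]; bar=Q[(Q[:,2]>33)&(Q[:,2]<50)]
    al=Q[Q[:,2]>14]
    (cx,cy),r=cv2.minEnclosingCircle(al[:,:2].astype(np.float32))
    b=cv2.minAreaRect(bar[:,:2].astype(np.float32)) if len(bar)>3 else None
    w=np.linalg.eigh(np.cov(bar[:,:2].T))[1][:,1] if len(bar)>3 else [0,0]
    return dict(c=(round(cx,1),round(cy,1)),r=round(r,1),n=(len(top),len(bar)),zmax=np.nanmax(Q[:,2]).round(1),barc=bar[:,:2].mean(0).round(1),rect=b,ang=np.arctan2(w[1],w[0]).round(3))
E
python3 - <<'E'
from h import *
p=cv2.imread("pics/top0.png"); c=camera_params("top"); P=cloud(np.load("pics/top0.npy"),c)
for u,v in((201,284),(248,283),(287,310)):
    m=np.zeros((480,640),bool); m[v-22:v+22,u-20:u+20]=1
    print(u,v,capfit(P,m))
print("table",np.nanmedian(P[330:340,300:340,2]))
m=P[260:300,355:400]; print("bottle zs",np.nanpercentile(m[...,2],[50,90,99,100]).round(1))
for z in(0,50,105): print(z,ray(c,377,281,z).round(1))
a=cv2.resize(p[255:325,180:310],None,fx=6,fy=6,interpolation=2)[:, :780]
cs=cv2.imread("pics/side0.png")[280:350,285:340]; cs=cv2.resize(cs,None,fx=4,fy=4,interpolation=2)
b=cv2.resize(p[255:305,350:405],None,fx=6,fy=6,interpolation=2)
print(a.shape,b.shape)
cv2.imwrite("pics/capcrop.png",cv2.resize(a,None,fx=.6,fy=.6))
h=np.zeros((300,560,3),np.uint8); h[:280,:220]=cs; h[:300,225:555]=b; cv2.imwrite("pics/bot.png",h)
E
```

```text
201 284 {'c': (460.9, 352.7), 'r': 32.6, 'n': (132, 45), 'zmax': np.float64(59.9), 'barc': array([459.1, 344. ]), 'rect': ((459.9160461425781, 349.49774169921875), (30.51787567138672, 44.06465148925781), 8.276187896728516), 'ang': np.float64(2.175)}
248 283 {'c': (460.4, 250.5), 'r': 24.2, 'n': (250, 130), 'zmax': np.float64(48.1), 'barc': array([460.2, 249.9]), 'rect': ((459.8311462402344, 250.8009796142578), (36.521995544433594, 15.580719947814941), 1.4522126913070679), 'ang': np.float64(-3.076)}
287 310 {'c': (401.3, 168.3), 'r': 32.1, 'n': (122, 24), 'zmax': np.float64(59.4), 'barc': array([399.9, 166.9]), 'rect': ((401.8069763183594, 167.77947998046875), (19.90096664428711, 48.27208709716797), 38.74351501464844), 'ang': np.float64(2.21)}
table 0.783428838322834
bottle zs [  3.   77.8 106.7 110.6]
0 [456.5 -30.4   0. ]
50 [455.5 -25.3  50. ]
105 [454.3 -19.6 105. ]
(420, 780, 3) (300, 330, 3)
```

View pics/capcrop.png

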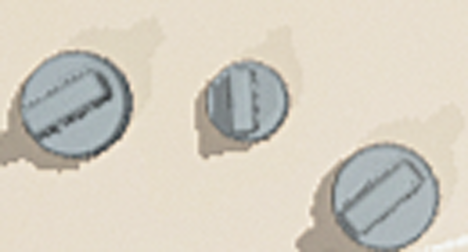

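View pics/bot.png

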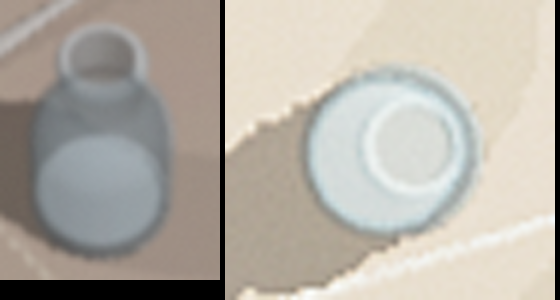

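The crop confirms it: the small cap at (248,283) fits a radius of 24.2 mm, against 32 mm for the other two. It sits at about (460, 250) with its bar along world x. The bottle's mouth ring is at about (380.4,279.1) in the top view. I'll move over the bottle first for a wrist look.

The manual's scale: turns go in shares of 4 rad. Converting my numbers, 0.216 rad / 4 = 0.054.

Emit:
move_arm(
  motion=[
    [0, 0, 0, 0.039, -0.044, 0, 0.085],
    [0, 0, 0, 0.078, -0.089, 0, 0.085],
    [0, 0, 0, 0.118, -0.133, 0, 0.085],
    [0, 0, 0, 0.157, -0.178, 0, 0.085],
    [0, 0, 0, 0.196, -0.222, 0, 0.085],
    [0, 0, 0, 0.235, -0.266, 0, 0.085],
    [0, 0, 0.025, 0.275, -0.311, 0, 0.085],
    [0, 0, 0.054, 0.314, -0.355, 0, 0.085],
  ],
)

```text
clock: 1.1
eef_pos: [372.5, -180.0, 231.3]
tcp_rot: [3.141, -0.0, 0.036]
contact_force: [-0.4, -1.2, 0.4]
opening: 0.994
grasp_force: 0.0
```

```bash
python3 - <<'E'
from h import *
s=sensors.sense(); print({k:np.round(s[k],3) for k in("clock","eef_pos","tcp_rot","qpos","contact_force")})
c=camera_params("wrist"); p,d=grab_frame("wrist"); cv2.imwrite("pics/w1.png",p[:,:,::-1])
print(c["camera_matrix"].round(1).tolist(),c["world_from_camera"].round(3).tolist())
print(ray(c,320,240,0))
t=camera_params("top")
print("rim top",ray(t,380.4,279.1,105),"body",ray(t,377.2,279.5,45))
t=camera_params("side")
# side crop mouth centre (103,55)
print("rim side",ray(t,285+103.5/4-.5,280+55.5/4-.5,105))
E
```

```text
{'clock': np.float64(1.1), 'eef_pos': array([ 372.542, -179.977,  231.346]), 'tcp_rot': array([ 3.141, -0.   ,  0.036]), 'qpos': array([-0.454,  0.013,  2.057, -0.   ,  1.071,  1.081]), 'contact_force': array([-0.401, -1.206,  0.425])}
[[352.1, 0.0, 318.9], [0.0, 352.1, 241.8], [0.0, 0.0, 1.0]] [[0.035, -0.951, -0.307, 451.294], [-0.999, -0.033, -0.011, -177.125], [0.0, 0.307, -0.952, 374.021], [0.0, 0.0, 0.0, 1.0]]
[ 332.70160759 -182.63644493    0.        ]
rim top [457.91499803 -26.55692869 105.        ] body [458.71760315 -26.31819446  45.        ]
rim side [458.92056425 -29.69920243 105.        ]
```

View pics/w1.png

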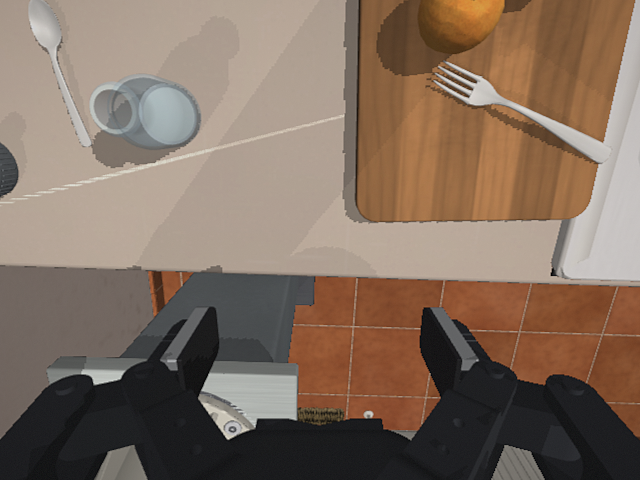

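The wrist view shows the bottle mouth at about (115,108), the spoon at (55,70), and the board on the right. Top and side views agree on the rim at about (458,-28). I'll stop next to the bottle for a vertical view of the mouth.

Emit:
move_arm(
  motion=[
    [0, 0, 0, 0.011, -0.051, 0, 0.085],
    [0, 0, 0, 0.022, -0.102, 0, 0.085],
    [0, 0, 0, 0.033, -0.152, 0, 0.085],
    [0, 0, 0, 0.033, -0.152, 0, 0.085],
  ],
)

```text
clock: 1.65
eef_pos: [399.2, -25.9, 231.2]
tcp_rot: [-3.141, 0.0, 0.045]
contact_force: [-0.5, -1.0, 0.2]
opening: 0.996
grasp_force: 0.0
```

```bash
python3 - <<'E'
from h import *
s=sensors.sense(); print({k:np.round(s[k],3) for k in("clock","eef_pos","tcp_rot","qpos","qvel")})
c=camera_params("wrist"); p,d=grab_frame("wrist"); cv2.imwrite("pics/w2.png",p[:,:,::-1]); np.save("pics/w2.npy",d); np.savez("pics/w2c.npz",K=c["camera_matrix"],T=c["world_from_camera"])
R=np.linalg.inv(c["world_from_camera"]); q=c["camera_matrix"]@(R@np.array([458,-27.5,105,1]))[:3]; print((q/q[2]).round(1))
u,v=(q[:2]/q[2]).astype(int); v0=max(v-70,0);u0=u-70
cv2.imwrite("pics/w2c.png",cv2.resize(p[v0:v0+140,u0:u0+140,::-1],None,fx=4,fy=4,interpolation=cv2.INTER_CUBIC)); print(u0,v0)
P=cloud(d,c); m=(P[...,2]>98)&(P[...,2]<112)&(abs(P[...,0]-458)<40)&(abs(P[...,1]+27)<40)
print(m.sum()); Q=P[m][:,:2].astype(np.float32)
if m.sum()>5: print(cv2.minEnclosingCircle(Q),Q.mean(0))
E
```

```text
{'clock': np.float64(1.65), 'eef_pos': array([399.183, -25.871, 231.216]), 'tcp_rot': array([-3.141,  0.   ,  0.045]), 'qpos': array([-6.900e-02, -1.000e-02,  2.081e+00,  1.000e-03,  1.071e+00,
        1.457e+00]), 'qvel': array([-0.073,  0.   ,  0.004, -0.025,  0.002, -0.061])}
[324.7 156.3   1. ]
254 86
1060
((458.8299560546875, -28.728532791137695), 19.033281326293945) [459.34598  -28.745153]
```

View pics/w2c.png

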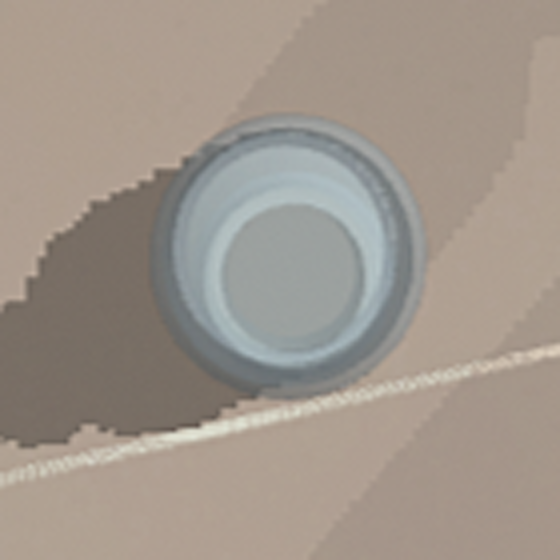

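The mouth is centred in the crop. The depth circle fit gives a radius of 19.03 mm, matching the 38 mm bead, and a centre at (458.8,-28.7). I'll use the same offset over the cap.

Emit:
move_arm(
  motion=[
    [0, 0, 0, 0.002, -0.055, 0, 0.085],
    [0, 0, 0, 0.004, -0.11, 0, 0.085],
    [0, 0, 0, 0.007, -0.165, 0, 0.085],
    [0, 0, 0, 0.009, -0.22, 0, 0.085],
    [0, 0, 0, 0.012, -0.276, 0, 0.085],
    [0, 0, 0, 0.012, -0.276, 0, 0.085],
    [0, 0, 0, 0.012, -0.276, 0, 0.085],
  ],
)

```text
clock: 2.58
eef_pos: [400.1, 246.3, 230.8]
tcp_rot: [3.14, 0.001, 0.039]
contact_force: [0.6, -0.8, -0.3]
opening: 0.994
grasp_force: 0.0
```

```bash
python3 - <<'E'
from h import *
s=sensors.sense(); print({k:np.round(s[k],3) for k in("clock","eef_pos","tcp_rot","qpos","qvel")})
c=camera_params("wrist"); p,d=grab_frame("wrist"); cv2.imwrite("pics/w3.png",p[:,:,::-1]); np.save("pics/w3.npy",d)
P=cloud(d,c); near=(abs(P[...,0]-460)<40)&(abs(P[...,1]-250)<40)
a=P[near&(P[...,2]>8)]; b=P[near&(P[...,2]>35)]; print(len(a),len(b),np.nanpercentile(a[:,2],[5,50,95]).round(1),b[:,2].mean().round(1))
print(cv2.minEnclosingCircle(a[:,:2].astype(np.float32)), cv2.minAreaRect(b[:,:2].astype(np.float32)), b[:,:2].mean(0))
w=np.linalg.eigh(np.cov(b[:,:2].T))[1][:,1]; print(np.arctan(w[1]/w[0]))
E
```

```text
{'clock': np.float64(2.575), 'eef_pos': array([400.115, 246.336, 230.847]), 'tcp_rot': array([3.14e+00, 1.00e-03, 3.90e-02]), 'qpos': array([ 5.490e-01,  1.100e-01,  1.953e+00, -1.000e-03,  1.080e+00,
        2.081e+00]), 'qvel': array([-0.019, -0.012,  0.012,  0.002, -0.001,  0.004])}
2635 1329 [ 17.6  36.7 326.8] 180.8
((449.4845275878906, 238.87750244140625), 39.832279205322266) ((449.8178405761719, 238.10614013671875), (59.63093566894531, 52.12092208862305), 0.004488328006118536) [441.11745263 242.19999336]
0.34989693203930444
```

```bash
python3 - <<'E'
from h import *
c=camera_params("wrist"); d=np.load("pics/w3.npy")
P=cloud(d,c); near=(abs(P[...,0]-460)<40)&(abs(P[...,1]-250)<40)&(P[...,2]<50)
a=P[near&(P[...,2]>10)]; t=P[near&(abs(P[...,2]-19)<4)];b=P[near&(P[...,2]>36)]; print(len(a),len(b),np.nanpercentile(a[:,2],[5,50,95]).round(1),b[:,2].mean().round(1))
for q in(a,t): print(cv2.minEnclosingCircle(q[:,:2].astype(np.float32)))
print(cv2.minAreaRect(b[:,:2].astype(np.float32)), b[:,:2].mean(0))
w=np.linalg.eigh(np.cov(b[:,:2].T))[1][:,1]; print(np.arctan(w[1]/w[0]))
s=sensors.sense();print(s["eef_pos"],s["tcp_rot"])
E
```

```text
1981 675 [17.5 19.7 41.8] 40.6
((460.80902099609375, 249.22549438476562), 24.612285614013672)
((460.8534240722656, 249.0877685546875), 24.55092430114746)
((460.8232421875, 248.973876953125), (37.47526550292969, 14.980034828186035), 2.166313886642456) [461.12312339 249.24275027]
0.056630606843398205
[400.15217301 246.01762775 230.96109471] [3.14063505e+00 7.29612155e-04 3.85153728e-02]
```

The wrist fit puts the cap centre at (460.8,249.1), with radius 24.6 mm, top at 41 mm, a bar of 37.5 x 15 mm and a bar angle of about 0.05. All match the given sizes. Descending.

In the tool's units: -0.009 rad / 4 = -0.0023.

Emit:
move_arm(
  motion=[
    [0, 0, 0, 0.045, 0, 0.02, 0.05],
    [0, 0, 0, 0.061, -0.001, 0.07, 0.05],
    [0, 0, -0.0023, 0.061, -0.001, 0.13, 0.05],
    [0, 0, -0.0023, 0.061, -0.001, 0.17, 0.05],
    [0, 0, -0.0023, 0.061, -0.001, 0.17, 0.05],
    [0, 0, -0.0023, 0.061, -0.001, 0.17, 0.05],
  ],
)

```text
clock: 3.38
eef_pos: [462.0, 250.6, 62.7]
tcp_rot: [-3.141, -0.001, 0.047]
contact_force: [0.7, 0.9, 0.3]
opening: 0.586
grasp_force: 0.0
```

```bash
python3 - <<'E'
from h import *
for i in range(3):
    s=sensors.sense(); print({k:np.round(s[k],4) for k in("clock","eef_pos","tcp_rot","qvel","contact_force","opening")})
    p,d=grab_frame("wrist")
E
```

```text
{'clock': np.float64(3.375), 'eef_pos': array([462.0436, 250.5681,  62.7414]), 'tcp_rot': array([-3.1411e+00, -1.3000e-03,  4.7500e-02]), 'qvel': array([ 0.0103, -0.0204, -0.0117,  0.0003, -0.0033,  0.0012]), 'contact_force': array([0.6758, 0.8579, 0.3066]), 'opening': np.float64(0.5859)}
{'clock': np.float64(3.425), 'eef_pos': array([462.3773, 251.0588,  63.2263]), 'tcp_rot': array([-3.1404e+00, -2.5000e-03,  4.7800e-02]), 'qvel': array([ 0.0085, -0.0074, -0.0034, -0.001 , -0.0063,  0.0036]), 'contact_force': array([ 0.0126,  0.5258, -0.135 ]), 'opening': np.float64(0.5839)}
{'clock': np.float64(3.475), 'eef_pos': array([462.4348, 251.3521,  63.3738]), 'tcp_rot': array([-3.1401e+00, -3.1000e-03,  4.8100e-02]), 'qvel': array([ 0.0076, -0.0028,  0.0032, -0.0003, -0.005 , -0.    ]), 'contact_force': array([ 1.0094, -0.1269,  0.3369]), 'opening': np.float64(0.5864)}
```

Emit:
move_arm(
  motion=[
    [0, 0, 0, -0.002, 0.002, 0.015, 0.05],
    [0, 0, 0, -0.002, 0.002, 0.03, 0.05],
    [0, 0, 0, -0.002, 0.002, 0.04, 0.05],
    [0, 0, 0, -0.002, 0.002, 0.042, 0.05],
    [0, 0, 0, -0.002, 0.002, 0.042, 0.05],
    [0, 0, 0, -0.002, 0.002, 0.042, 0.05],
  ],
)

```text
clock: 4.28
eef_pos: [459.3, 249.2, 19.5]
tcp_rot: [-3.141, -0.0, 0.049]
contact_force: [-0.1, -0.1, 0.4]
opening: 0.589
grasp_force: 0.0
```

Emit:
move_arm(
  motion=[
    [0, 0, 0, 0, 0, 0, 0.03],
    [0, 0, 0, 0, 0, 0, 0.02],
    [0, 0, 0, 0, 0, 0, 0.01],
    [0, 0, 0, 0, 0, 0, 0.0],
    [0, 0, 0, 0, 0, 0, 0.0],
    [0, 0, 0, 0, 0, 0, 0.0],
  ],
  grip_force=60,
)

```text
clock: 5.03
eef_pos: [459.2, 249.0, 19.6]
tcp_rot: [-3.142, -0.0, 0.049]
contact_force: [-0.6, -2.3, 6.4]
opening: 0.151
grasp_force: 60.2
```

```bash
python3 - <<'E'
from h import *
for i in range(3):
    s=sensors.sense(); print({k:np.round(s[k],4) for k in("clock","eef_pos","tcp_rot","contact_force","wrist_torque","opening","grasp_force")})
    p,d=grab_frame("wrist")
cv2.imwrite("pics/w4.png",p[:,:,::-1])
E
```

```text
{'clock': np.float64(5.025), 'eef_pos': array([459.1657, 249.0484,  19.6033]), 'tcp_rot': array([-3.1415e+00, -2.0000e-04,  4.8800e-02]), 'contact_force': array([-0.5836, -2.3092,  6.352 ]), 'wrist_torque': array([-0.2361,  0.1892, -0.0339]), 'opening': np.float64(0.1513), 'grasp_force': np.float64(60.2358)}
{'clock': np.float64(5.075), 'eef_pos': array([459.1833, 249.0177,  19.6151]), 'tcp_rot': array([-3.1415e+00, -3.0000e-04,  4.8800e-02]), 'contact_force': array([-1.0608, -1.3175,  5.835 ]), 'wrist_torque': array([-0.206 ,  0.1836, -0.0591]), 'opening': np.float64(0.1449), 'grasp_force': np.float64(60.2347)}
{'clock': np.float64(5.125), 'eef_pos': array([459.1777, 249.0437,  19.6013]), 'tcp_rot': array([-3.1415e+00, -3.0000e-04,  4.8900e-02]), 'contact_force': array([-0.9929, -0.7454,  5.5181]), 'wrist_torque': array([-0.169 ,  0.1889,  0.0268]), 'opening': np.float64(0.1511), 'grasp_force': np.float64(60.2348)}
```

View pics/w4.png

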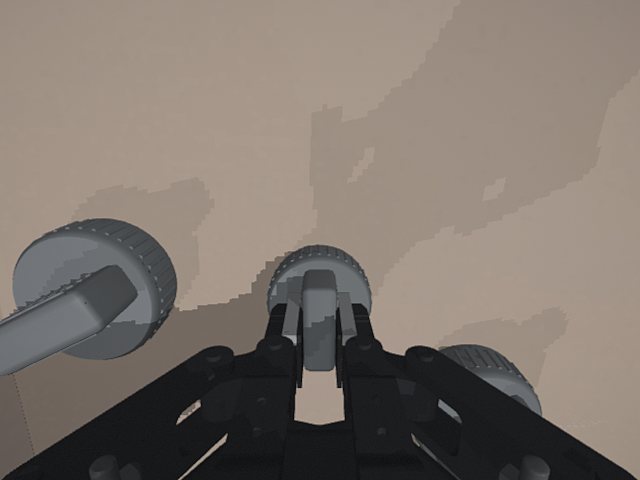

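The cap's bar is pinched squarely between the pads at (320,320), and the skirt is visible at (320,275). The cap sits about 1.6 mm ahead of the TCP in x. Next I lift and carry it over to the bottle.

Emit:
move_arm(
  motion=[
    [0, 0, 0, 0, 0, -0.03, 0],
    [0, 0, 0, 0, 0, -0.08, 0],
    [0, 0, 0, 0, 0, -0.13, 0],
    [0, 0, 0, -0.002, 0.03, -0.15, 0],
    [0, 0, 0, -0.004, 0.075, -0.15, 0],
    [0, 0, 0, -0.007, 0.12, -0.15, 0],
    [0, 0, 0, -0.009, 0.165, -0.15, 0],
    [0, 0, 0, -0.012, 0.21, -0.15, 0],
  ],
  grip_force=90,
)

```text
clock: 6.18
eef_pos: [457.1, 37.3, 169.3]
tcp_rot: [-3.142, -0.0, 0.049]
contact_force: [0.5, 0.6, -0.8]
opening: 0.14
grasp_force: 89.6
```

Emit:
move_arm(
  motion=[
    [0, 0, 0, -0.002, 0.035, 0, 0],
    [0, 0, 0, -0.003, 0.058, 0, 0],
    [0, 0, 0, -0.004, 0.067, 0, 0],
    [0, 0, 0, -0.004, 0.067, 0, 0],
    [0, 0, 0, -0.004, 0.067, 0, 0],
    [0, 0, 0, -0.004, 0.067, 0, 0],
  ],
)

```text
clock: 6.92
eef_pos: [456.6, -27.7, 169.2]
tcp_rot: [-3.141, 0.0, 0.05]
contact_force: [-0.6, -1.0, 0.2]
opening: 0.145
grasp_force: 89.6
```

```bash
python3 - <<'E'
from h import *
for i in range(3):
    s=sensors.sense(); print({k:np.round(s[k],4) for k in("clock","eef_pos","tcp_rot","contact_force","wrist_torque","opening","grasp_force")})
    p,d=grab_frame("wrist"); c=camera_params("wrist")
cv2.imwrite("pics/w5.png",p[:,:,::-1]); P=cloud(d,c)
e=s["eef_pos"]
n=(abs(P[...,0]-e[0])<35)&(abs(P[...,1]-e[1])<35)
m=n&(abs(P[...,2]-(e[2]-1))<4); q=P[m]; print(len(q),cv2.minEnclosingCircle(q[:,:2].astype(np.float32)) if len(q)>5 else 0)
p,d=grab_frame("side"); cv2.imwrite("pics/s5.png",p[:,:,::-1])
E
```

```text
{'clock': np.float64(6.925), 'eef_pos': array([456.5609, -27.7044, 169.2295]), 'tcp_rot': array([-3.1415e+00,  1.0000e-04,  4.9900e-02]), 'contact_force': array([-0.5718, -1.0444,  0.1769]), 'wrist_torque': array([-0.0393, -0.0314, -0.0041]), 'opening': np.float64(0.1455), 'grasp_force': np.float64(89.5799)}
{'clock': np.float64(6.975), 'eef_pos': array([456.6049, -27.7858, 169.2712]), 'tcp_rot': array([-3.1415,  0.    ,  0.0498]), 'contact_force': array([-1.1099,  0.6758, -0.3948]), 'wrist_torque': array([ 0.0648, -0.0019, -0.0095]), 'opening': np.float64(0.1423), 'grasp_force': np.float64(89.5798)}
{'clock': np.float64(7.025), 'eef_pos': array([456.6289, -27.9032, 169.2725]), 'tcp_rot': array([-3.1415, -0.    ,  0.0497]), 'contact_force': array([ 0.2628,  0.074 , -1.0851]), 'wrist_torque': array([0.0057, 0.0413, 0.0043]), 'opening': np.float64(0.1391), 'grasp_force': np.float64(89.5797)}
2882 ((458.63909912109375, -27.643577575683594), 24.546173095703125)
```

View pics/s5.png

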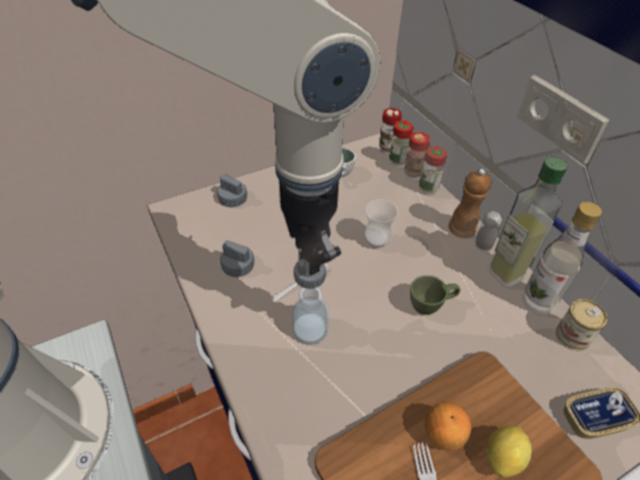

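The cap hangs upright in line above the bottle mouth, seen at (310,270) against the bottle at (310,320). It measures (458.6,-27.6), so it needs a 1 mm y correction. Then I descend to just above contact.

Emit:
move_arm(
  motion=[
    [0, 0, 0, 0, 0.001, 0.01, 0],
    [0, 0, 0, 0, 0.001, 0.02, 0],
    [0, 0, 0, 0, 0.001, 0.03, 0],
    [0, 0, 0, 0, 0.001, 0.038, 0],
    [0, 0, 0, 0, 0.001, 0.043, 0],
    [0, 0, 0, 0, 0.001, 0.043, 0],
    [0, 0, 0, 0, 0.001, 0.043, 0],
  ],
)

```text
clock: 8.0
eef_pos: [456.8, -29.5, 126.5]
tcp_rot: [3.142, -0.0, 0.049]
contact_force: [0.1, -0.3, -0.8]
opening: 0.143
grasp_force: 89.6
```

```bash
cat > w.py <<'E'
from h import *
s=sensors.sense(); print({k:np.round(s[k],3) for k in("clock","eef_pos","tcp_rot","contact_force","wrist_torque","opening")})
p,d=grab_frame("wrist"); c=camera_params("wrist"); P=cloud(d,c); e=s["eef_pos"]
q=P[(abs(P[...,0]-e[0])<35)&(abs(P[...,1]-e[1])<35)&(abs(P[...,2]-(e[2]-1))<4)]
print("cap",cv2.minEnclosingCircle(q[:,:2].astype(np.float32)))
q=P[(abs(P[...,0]-458.8)<38)&(abs(P[...,1]+28.7)<38)&(abs(P[...,2]-42)<12)]
print("body",len(q), q.min(0) if len(q) else 0,q.max(0) if len(q) else 0)
E
python3 w.py
```

```text
{'clock': np.float64(8.0), 'eef_pos': array([456.84 , -29.454, 126.498]), 'tcp_rot': array([ 3.142, -0.   ,  0.049]), 'contact_force': array([ 0.072, -0.294, -0.818]), 'wrist_torque': array([-0.034, -0.028,  0.011]), 'opening': np.float64(0.143)}
cap ((458.83111572265625, -29.091548919677734), 24.57992935180664)
body 644 [457.62305088 -59.55812079  30.20096243] [490.26116774   2.22423545  53.99688923]
```

Cap and bottle axes agree within about 0.5 mm. Pressing now in small steps.

Emit:
move_arm(
  motion=[
    [0, 0, 0, 0, 0, 0.002, 0],
    [0, 0, 0, 0, 0, 0.004, 0],
    [0, 0, 0, 0, 0, 0.006, 0],
    [0, 0, 0, 0, 0, 0.008, 0],
    [0, 0, 0, 0, 0, 0.008, 0],
  ],
)

```text
clock: 8.68
eef_pos: [456.9, -29.4, 118.3]
tcp_rot: [-3.142, -0.0, 0.049]
contact_force: [1.0, 0.3, 0.9]
opening: 0.141
grasp_force: 89.9
```

Emit:
move_arm(
  motion=[
    [0, 0, 0, 0, 0, 0.001, 0],
    [0, 0, 0, 0, 0, 0.002, 0],
    [0, 0, 0, 0, 0, 0.002, 0],
  ],
)

```text
clock: 9.05
eef_pos: [457.0, -29.5, 116.5]
tcp_rot: [3.141, -0.001, 0.049]
contact_force: [0.9, 1.0, 5.6]
opening: 0.14
grasp_force: 90.5
```

Emit:
move_arm(
  motion=[
    [0, 0, 0, 0, 0, 0.001, 0],
    [0, 0, 0, 0, 0, 0.001, 0],
  ],
)

```text
clock: 9.3
eef_pos: [457.0, -29.5, 115.5]
tcp_rot: [3.142, -0.001, 0.049]
contact_force: [0.8, 1.0, 5.1]
opening: 0.141
grasp_force: 90.6
```

Emit:
move_arm(
  motion=[
    [0, 0, 0, 0, 0, 0.001, 0],
    [0, 0, 0, 0, 0, 0.001, 0],
  ],
)

```text
clock: 9.55
eef_pos: [456.2, -29.5, 114.0]
tcp_rot: [-3.142, 0.001, 0.049]
contact_force: [0.6, 0.3, -0.8]
opening: 0.143
grasp_force: 89.9
```

Emit:
move_arm(
  motion=[
    [0, 0, 0, 0, 0, 0.001, 0],
    [0, 0, 0, 0, 0, 0.001, 0],
  ],
)

```text
clock: 9.8
eef_pos: [455.7, -29.4, 112.7]
tcp_rot: [-3.141, 0.002, 0.049]
contact_force: [-0.0, -1.0, -2.5]
opening: 0.138
grasp_force: 89.4
```

The force peaked and then dropped and pulled downward, so it has clicked. Next I press it home.

Emit:
move_arm(
  motion=[
    [0, 0, 0, 0, 0, 0.001, 0],
    [0, 0, 0, 0, 0, 0.002, 0],
    [0, 0, 0, 0, 0, 0.002, 0],
  ],
)

```text
clock: 10.18
eef_pos: [456.4, -29.4, 111.1]
tcp_rot: [-3.142, 0.0, 0.049]
contact_force: [0.0, -0.6, -2.9]
opening: 0.14
grasp_force: 89.4
```

Emit:
move_arm(
  motion=[
    [0, 0, 0, 0, 0, 0.001, 0],
    [0, 0, 0, 0, 0, 0.001, 0],
  ],
)

```text
clock: 10.42
eef_pos: [456.8, -29.4, 110.4]
tcp_rot: [3.142, -0.0, 0.049]
contact_force: [-0.1, -0.4, -0.7]
opening: 0.142
grasp_force: 89.5
```

Emit:
move_arm(
  motion=[
    [0, 0, 0, 0, 0, 0.001, 0],
    [0, 0, 0, 0, 0, 0.001, 0],
  ],
)

```text
clock: 10.68
eef_pos: [457.0, -29.5, 110.1]
tcp_rot: [3.142, -0.001, 0.049]
contact_force: [-2.7, 0.3, 9.7]
opening: 0.141
grasp_force: 91.6
```

Emit:
move_arm(
  motion=[
    [0, 0, 0, 0, 0, 0.001, 0],
    [0, 0, 0, 0, 0, 0.001, 0],
  ],
)

```text
clock: 10.92
eef_pos: [457.4, -29.5, 110.1]
tcp_rot: [3.141, -0.001, 0.049]
contact_force: [-6.9, 0.8, 24.7]
opening: 0.142
grasp_force: 94.2
```

Contact at 110.1 mm matches the expected home height. I'll ease off to about 15–18 N and hold for a good second.

Emit:
move_arm(
  motion=[
    [0, 0, 0, 0, 0, -0.0005, 0],
    [0, 0, 0, 0, 0, -0.0005, 0],
    [0, 0, 0, 0, 0, -0.0005, 0],
    [0, 0, 0, 0, 0, -0.0005, 0],
    [0, 0, 0, 0, 0, -0.0005, 0],
    [0, 0, 0, 0, 0, -0.0005, 0],
    [0, 0, 0, 0, 0, -0.0005, 0],
    [0, 0, 0, 0, 0, -0.0005, 0],
  ],
)

```text
clock: 11.92
eef_pos: [457.2, -29.5, 110.1]
tcp_rot: [3.141, -0.001, 0.049]
contact_force: [-4.5, 0.7, 16.7]
opening: 0.141
grasp_force: 92.5
```

Emit:
move_arm(
  motion=[
    [0, 0, 0, 0, 0, 0, 0],
    [0, 0, 0, 0, 0, 0, 0],
    [0, 0, 0, 0, 0, 0, 0],
    [0, 0, 0, 0, 0, 0, 0],
  ],
)

```text
clock: 12.42
eef_pos: [457.2, -29.5, 110.1]
tcp_rot: [3.141, -0.001, 0.049]
contact_force: [-4.3, -0.7, 16.9]
opening: 0.146
grasp_force: 92.5
```

It held 17 N for 1.5 s. Now a gentle lift of about 62 mm.

Emit:
move_arm(
  motion=[
    [0, 0, 0, 0, 0, -0.002, 0],
    [0, 0, 0, 0, 0, -0.006, 0],
    [0, 0, 0, 0, 0, -0.012, 0],
    [0, 0, 0, 0, 0, -0.02, 0],
    [0, 0, 0, 0, 0, -0.03, 0],
    [0, 0, 0, 0, 0, -0.04, 0],
    [0, 0, 0, 0, 0, -0.05, 0],
    [0, 0, 0, 0, 0, -0.058, 0],
  ],
)

```text
clock: 13.42
eef_pos: [456.7, -29.4, 167.6]
tcp_rot: [3.142, -0.0, 0.049]
contact_force: [0.1, -0.4, -2.4]
opening: 0.141
grasp_force: 89.6
```

Emit:
move_arm(
  motion=[
    [0, 0, 0, 0, 0, -0.003, 0],
    [0, 0, 0, 0, 0, -0.004, 0],
    [0, 0, 0, 0, 0, -0.004, 0],
    [0, 0, 0, 0, 0, -0.004, 0],
    [0, 0, 0, 0, 0, -0.004, 0],
    [0, 0, 0, 0, 0, -0.004, 0],
    [0, 0, 0, 0, 0, -0.004, 0],
    [0, 0, 0, 0, 0, -0.004, 0],
  ],
)

```text
clock: 14.42
eef_pos: [456.7, -29.4, 170.8]
tcp_rot: [-3.142, -0.0, 0.049]
contact_force: [0.2, 0.0, -2.8]
opening: 0.141
grasp_force: 89.6
```

```bash
python3 w.py; python3 - <<'E'
from h import *
p,d=grab_frame("side"); cv2.imwrite("pics/s6.png",p[:,:,::-1])
E
```

```text
{'clock': np.float64(14.425), 'eef_pos': array([456.651, -29.432, 170.779]), 'tcp_rot': array([-3.142, -0.   ,  0.049]), 'contact_force': array([ 0.227,  0.047, -2.841]), 'wrist_torque': array([ 0.017, -0.016,  0.014]), 'opening': np.float64(0.141)}
cap ((458.4809875488281, -29.231725692749023), 24.61699867248535)
body 0 0 0
```

View pics/s6.png

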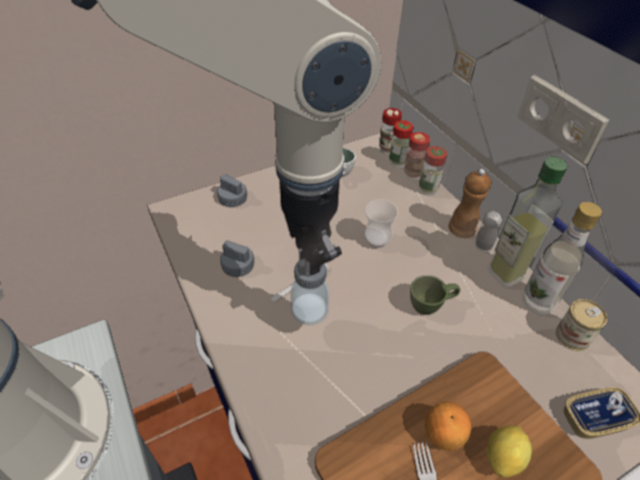

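The capped bottle hangs upright at (310,300) under the gripper, about 60 mm up, with 2.8 N of weight on the wrist. The bystanders haven't moved. Handing in.

```bash
python3 -c "
from rig import order; print(order.sign_off())"
```

```text
the job is handed in; nothing more can be done
None
```

I handed the job in with the smallest cap clicked home, pressed at about 17 N for 1.5 s, and the bottle hanging upright and steady about 60 mm up by the cap's grip; the sign-off gave no verdict.

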